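Open the slide box with the spatula and poise the slides over their pocket

ROBOT

A 7-joint arm with a two-finger parallel gripper is mounted at the origin on a cart in front of the work surface, level with it; the furniture and walls round the work are solid. World frame = base frame: x ahead of the robot, y to its left, z up, the work surface at z = 0. Lengths are in m, angles in rad, forces in N, time in s.
With the tool pointing down it reaches from about 0.4 to 0.75 m from the base axis. Payload 19.5 kg.
Tool frame: the origin (TCP) lies midway between the tips of the shut fingers; the grasp point (between the pads) lies bot.grasp_offset behind it (bot.grasp_offset is the distance from the TCP to the grasp point, in m); z points along the fingers, y is the line along which they close (so a half turn about z gives the same grasp; the last joint's range is limited). The gripper opens to 85 mm and grips with 20 to 120 N. Pads are 22 mm wide; open, the fingers measure 114 mm over their backs; the gripper's body (76 mm by 85 mm) begins 54 mm behind the grasp point. The pads swing forward as they close: fully open they stand 13 mm farther back than shut.
Start: joints at [-1.389, 0.707, -0.028, 1.485, 0.022, 0.951, -0.075], TCP at [0.128, 0.561, 0.231] pointing down, gripper open.
Joint ranges: [-2.71, 2.71], [-0.32, 2.16], [-1.57, 1.52], [0, 2.45], [-1.46, 4.6], [0, 2.02], [-2.83, 2.83]. Speed limits (rad/s): [1.89, 1.89, 2.57, 2.57, 3.01, 3.01, 3.01].

INTERFACE

Orientations are given as a unit quaternion [w, x, y, z].
In Python, from plant import bot gives the robot as it stands.
- The arm moves only by the shell command python3 nudge.py 'ROWS'. ROWS is a JSON list of rows, 1 to 8 of them, each of 7 numbers: the finger opening in m, then dx, dy, dz in m, then a rotation vector rx, ry, rz in rad; each row shifts and turns the commanded pose from where the row before left it, along the tool's axes as they then stand; what a row does not reach is not made up. A row lasts 1/8 s, in which the tool goes at most 0.0625 m and 0.188 rad, less where a joint would pass 70% of its speed; a pose out of reach is approached as far as the arm can. The fingers move at their own pace and stop on an object; the grip force is fixed at half the most. Time passes only in rows, so rows that do not move let the fingers close. It prints the time, the measured TCP pose, the force, the opening and the grip force at its end. Input that does not fit is refused with a message, and nothing moves.
- bot.observe(): the state, without advancing time (a new reading comes with each control period).
- bot.camera(name): name is "side" or "top" or "wrist"; returns the picture (480x640x3 uint8, blue, green, red); there is no depth.
- bot.calibration(name): a dict with "fov_y" (degrees; the focal length in pixels is half the picture's height over the tangent of half this angle, whatever the lens; pixels are square), "cx", "cy" (the principal point, pixels), "R" (3x3) and "t" (3): a world point X has camera coordinates R X + t; the wrist camera has in their place "tool_from_camera" (4x4, takes a point from camera to tool coordinates, whose origin is the TCP and whose axes are the flange's). Camera axes: x right, y down, z forward; pixel columns grow to the right and rows downward; lengths in m; the calibration is good to about 2 mm. A picture is of the moment at which its call begins: read the wrist's pose just before it. calibration takes no time and is no camera call.
- bot.job_done(): hands the job in; it is judged then, once.
The state is a dict: "time_s": time; "q": joint angles; "qd": joint speeds; "joint_efforts": joint torques, N m; "tcp_pos": TCP position; "tcp_rot": TCP orientation; "force": force on the tool from outside, world axes, zero at the start; "torque": the same for the moment, N m; "opening": finger opening in m; "finger_force": force on a finger pad.
Only numpy, scipy, OpenCV 4.12 (cv2) and the standard library are available. Lean on these libraries where they do the work, as an engineer would, in place of code of your own. Each camera call takes 0.05 s, during which the arm holds its last target. There are 200 camera calls.

TASK

Gently prise the lid of the slide box open with the blade of the spatula until it leans back well past upright (the gripper itself must not touch the box or its lid), then lay the spatula flat on the worktop. Then pick up the stack of glass slides, carry it over the test tube rack without touching the rack, and finish while still holding it level, hovering about 1.5 cm above the long pocket in the open box, centred on the pocket and in line with it, touching nothing but the gripper. Leave the two vials and the petri dish where they are.

Things in the scene. Friction and masses are not known exactly. Their poses are not given: they have to be found in the camera images.
- spatula: Flat spatula, loose, 160 mm long, 60 g: black bar handle 14 x 14 mm from x = -55 to +45 mm, ferrule to 57 mm, then a thin steel blade 18 mm wide, 2.5 mm thick, ending at x = +105 mm. Origin: underside of the handle near its middle; x points to the blade, z up. Blade and handle axes lie 7 mm above the underside. Grip the handle at the origin, across y, firmly (about 45 N).
- blade_tip (a point): Middle of the end edge of the spatula's blade (at x = 105, z = 7 mm in the spatula's frame).
- slide_box: Blue slide box fixed to the worktop, 86 x 100 x 35 mm. Origin: centre of the underside; front faces -x (about towards the robot), z up. Walls reach z = 22 mm; the lid covers z = 23 to 35 mm, its front face at x = -43 mm. Inside, a grey tray with its top level with the rim has a long pocket towards the front and a shorter, narrower one behind it.
- lip_mid (a point): Underside centre of the closed lid's lip (fixed to the box, does not move with the lid): x = -49.5, z = 30 mm in the box frame. The lip is a flat tongue on the lid's front face, 60 mm wide (along y), 3 mm thick, standing out from x = -43 to -57 mm; below it is free down to the worktop.
- slide_box_lid (a joint): Lid angle, rad: 0 closed, 1.57 upright, 1.92 fully open (leaning back against its stop, top edge about 115 mm high). Hinge axis along the box's y through x = +44, z = +23 mm; the front edge goes up, then back. Slightly stiff: let go, it stays anywhere from about 1.0 to 1.8, sinks shut below that and falls open above it. So push it over to about 1.85.
- pocket (a point): Centre of the mouth of the long pocket, 22 mm above the worktop, at x = -13, y = 0 in the box frame; axes as the box. Pocket 34 mm (x) by 84 mm (y), 12 mm deep. The other pocket is 18 x 50 mm.
- slides: Stack of clear glass slides with a frosted end, loose, lying flat on the dark mat, 26 x 76 x 8 mm, about 30 g. Origin: centre of the underside; length along y, width (grasp across it) along x, z up. Beyond it to the right, from about x = 0.51 m, y = -0.21 m outwards, stands the microscope's stage, 0.16 m high: keep the gripper's body clear of it.
- rack: Blue test tube rack with tubes, fixed, between the slides and the box, 61 mm (its x) by 198 mm (its y), 118 mm high to the tops of the tubes. Origin: centre of the underside. Its length runs about away from the robot.
- vial_a: Bystander: sample vial with white cap, 24 mm across, 54 mm high, on the robot's side of the rack. Origin: centre of the underside.
- vial_b: Bystander: sample vial with white cap, 24 mm across, 54 mm high, to the right of the rack. Origin: centre of the underside.
- dish: Bystander: round petri dish with lid, 60 mm across, 14 mm high, to the left of the box. Origin: centre of the underside.
- mat: Dark rubber mat under the slides, fixed flat on the worktop, 110 x 130 mm, 3 mm thick. Origin: centre of the underside.

How it is judged:
On the way, in this order (a step that is already met when the one before it is completed fails the run):
1. the spatula's blade lifts the lid (value of joint slide_box_lid above 0.3 rad and contact force between spatula and slide_box above 0.05 N and contact force between the fingers and spatula above 1 N).
2. the lid leans back past upright (value of joint slide_box_lid above 1.62 rad), for 0.2 s.
3. the spatula lies flat on the worktop, let go (height (world z) of spatula below 0.015 m and angle between spatula's own x axis and vertical above 1.45 rad and contact force between the fingers and spatula below 0.05 N and contact force between spatula and slide_box below 0.05 N), for 0.1 s.
4. the held slides pass above the rack (x of slides in the frame of rack between -0.04 and 0.04 m and y of slides in the frame of rack between -0.115 and 0.115 m and height (world z) of slides above 0.118 m and contact force between the fingers and slides above 0.5 N).
At the end, for the whole second after the job is handed in: The slides are held still in the gripper, touching nothing else, underside 6 to 26 mm above the mouth of the long pocket, centre within 6 mm of the pocket's, in line with it and level within 0.1 rad; the lid is open beyond 1.62 rad (past upright) and the spatula lies flat on the worktop, released (horizontal distance between slides and pocket below 0.006 m and z of slides in the frame of pocket between 0.006 and 0.026 m and angle between the y axis of slides and the y axis of slide_box, either way round below 0.1 rad and angle between slides's own z axis and vertical below 0.1 rad and linear speed of each of slides, spatula below 0.02 m/s and contact force between the fingers and slides above 1 N and contact force between slides and slide_box below 0.05 N and contact force between each of slides, the fingers and spatula below 0.05 N and value of joint slide_box_lid above 1.62 rad and height (world z) of spatula below 0.015 m and angle between spatula's own x axis and vertical above 1.45 rad); the arm keeps its last pose, push and grip.
It fails at once if the robot itself touches the slide box or its lid (contact force between any of the fingers, the arm and slide_box above 1 N).
It fails at once if the rack is touched by the slides or the robot (contact force between slides and rack above 0.5 N or contact force between any of the fingers, the arm and rack above 1 N).
It fails at once if the slides touch the box (contact force between slides and slide_box above 1 N).
It fails at once if the spatula pushes the box harder than 20 N (contact force between spatula and slide_box above 20 N).
It fails at once if a vial or the dish is pushed more than 15 mm or a vial knocked over (distance of any of vial_a, vial_b, dish from where it was at the start of the episode above 0.015 m or angle between any of vial_a, vial_b's own z axis and vertical above 0.5 rad).
It also fails if it takes over 70 s, if anything falls off the work surface, if the arm or the gripper's body presses on something with over 40 N, if the wrist force passes 120 N, or if a joint passes its speed limit or range.

## Working session

There is one attempt and no reset: what is moved stays moved. The work goes in short steps, Python scripts to look and compute and a shell command to move; the robot and the scene stay as the last step left them, time stands still between calls to the robot, and variables do not carry over. Pictures are saved under pics/ and viewed, at most 10 in all, crops included, and the job is handed in when it is done.

```bash
ls; mkdir -p pics
python3 - <<'E'
from plant import bot
import cv2
o=bot.observe(); print(o['tcp_pos'],o['tcp_rot'],o['opening'],bot.grasp_offset)
for n in('top','side'):
    cv2.imwrite(f'pics/{n}0.png',bot.camera(n)); c=bot.calibration(n); print(n,c)
print(bot.calibration('wrist'))
E
```

```text
nudge.py
pics
plant.py
[0.12754276 0.56039471 0.23083624] [-5.49772745e-05  1.11672205e-01  9.93744940e-01 -5.56088674e-04] 0.08529773890859209 0.0187
top {'fov_y': 55.76030650847744, 'cx': 308.96984547255323, 'cy': 240.21551168846182, 'R': array([[-0.01123472, -0.99991679, -0.00634028],
       [-0.99125905,  0.01197054, -0.1313857 ],
       [ 0.13145066,  0.00480878, -0.99131105]]), 't': array([0.15070325, 0.54713217, 0.81929985])}
side {'fov_y': 56.18592620015087, 'cx': 319.0680563981386, 'cy': 240.3353761396631, 'R': array([[ 0.94324105, -0.33167871,  0.01689833],
       [-0.11314474, -0.36877045, -0.9226086 ],
       [ 0.31224123,  0.86833034, -0.38536713]]), 't': array([-0.43989823,  0.1458908 ,  0.67699633])}
{'fov_y': 66.90122268892583, 'cx': 317.703335948603, 'cy': 236.13241487299697, 'tool_from_camera': array([[ 1.76060511e-04, -9.51500783e-01, -3.07646274e-01,
         8.08782743e-02],
       [ 9.99999979e-01,  1.33838459e-04,  1.58341294e-04,
         7.65647888e-04],
       [-1.09486962e-04, -3.07646295e-01,  9.51500786e-01,
        -1.42507364e-01],
       [ 0.00000000e+00,  0.00000000e+00,  0.00000000e+00,
         1.00000000e+00]])}
```
View pics/top0.png

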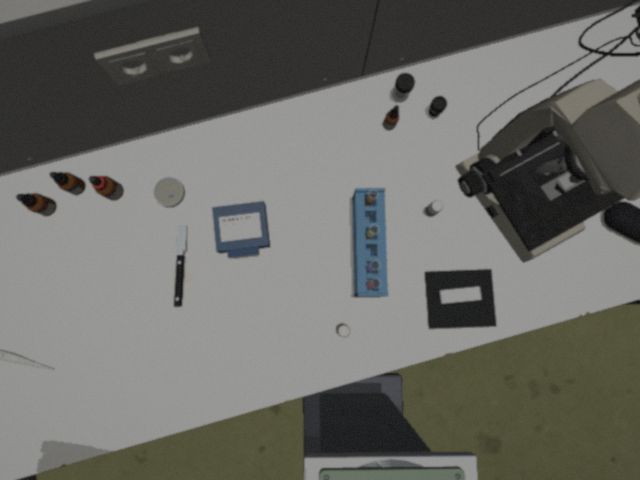

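View pics/side0.png

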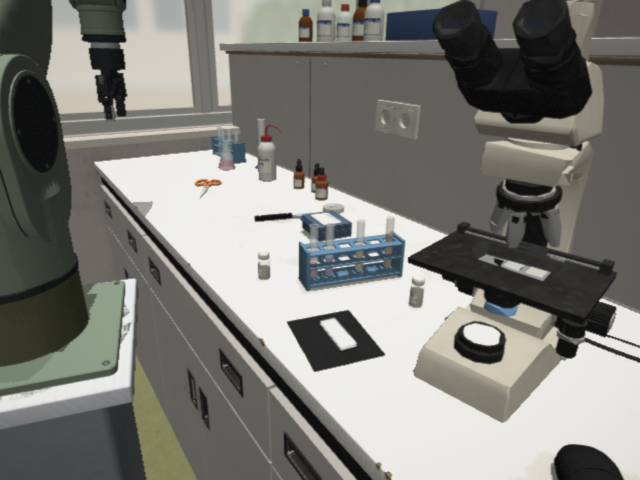

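The top view shows the spatula handle at (179,280) with its blade tip at (182,227). The box is around (241,228) with its lip at (243,252), the rack at (371,243), the slides at (460,295), the vials at (343,330) and (436,207), and the dish at (169,192).

Create h.py:
```python
import numpy as np, cv2
from scipy.spatial.transform import Rotation as Ro
from plant import bot
def cam(n):
    c=bot.calibration(n); f=240/np.tan(np.radians(c['fov_y']/2)); return c,f
def tool():
    o=bot.observe(); q=o['tcp_rot']; return np.array(o['tcp_pos']),Ro.from_quat([q[1],q[2],q[3],q[0]])
def pose(n,T=None):
    c,f=cam(n)
    if n!='wrist': R=c['R'].T; p=-R@c['t']
    else:
        tp,tr=T if T else tool(); M=c['tool_from_camera']; R=tr.as_matrix()@M[:3,:3]; p=tp+tr.apply(M[:3,3])
    return R,p,f,c['cx'],c['cy']
def px2w(n,u,v,z,T=None):
    R,p,f,cx,cy=pose(n,T); d=R@np.array([(u-cx)/f,(v-cy)/f,1]); return p+d*(z-p[2])/d[2]
def w2px(n,X,T=None):
    R,p,f,cx,cy=pose(n,T); c=R.T@(np.array(X)-p); return np.array([cx+f*c[0]/c[2],cy+f*c[1]/c[2]])
def togo(p,quat_or_R=None):
    "tool-frame translation & rotvec from current to target TCP"
    tp,tr=tool(); d=tr.inv().apply(np.array(p)-tp); r=np.zeros(3)
    if quat_or_R is not None: r=(tr.inv()*Ro.from_matrix(quat_or_R)).as_rotvec()
    return d.round(4),r.round(4)
```

Run:
```python
from h import *
np.set_printoptions(precision=4,suppress=True)
for k,u,v,z in [('hb',178,305,.014),('hf',180,256,.014),('tip',182,226,.008),('b1',213,207,.035),('b2',265,202,.035),('b3',270,246,.035),('b4',217,252,.035),('lip',243,254,.032),
 ('s1',440,291,.011),('s2',480,287,.011),('s3',482,300,.011),('s4',441,304,.011),('r1',354,190,.06),('r2',386,296,.06),('va',343,330,.054),('vb',436,207,.054),('dish',169,192,.014)]:
    print(k,px2w('top',u,v,z))
print(tool()[1].as_matrix())
```

```text
hb [0.4304 0.3952 0.014 ]
hf [0.5241 0.3939 0.014 ]
tip [0.5838 0.3932 0.008 ]
b1 [0.6153 0.327  0.035 ]
b2 [0.6238 0.2276 0.035 ]
b3 [0.5389 0.218  0.035 ]
b4 [0.5287 0.318  0.035 ]
lip [0.5247 0.2694 0.032 ]
s1 [ 0.4513 -0.1049  0.011 ]
s2 [ 0.458  -0.1817  0.011 ]
s3 [ 0.4334 -0.184   0.011 ]
s4 [ 0.4267 -0.1056  0.011 ]
r1 [0.639  0.0594 0.06  ]
r2 [0.4426 0.0065 0.06  ]
va [0.3828 0.0848 0.054 ]
vb [ 0.6061 -0.0931  0.054 ]
dish [0.6509 0.4189 0.014 ]
[[-0.9751  0.2219 -0.0002]
 [ 0.2219  0.9751 -0.0009]
 [-0.     -0.001  -1.    ]]
```

Run:
```python
from h import *
R=np.array([[-1,0.012,0],[0.012,1,0],[0,0,-1]]).astype(float)
R[:,0]/=np.linalg.norm(R[:,0]);R[:,1]/=np.linalg.norm(R[:,1])
print(togo([.48,.34,.2],R)); tp,tr=tool(); print(R.T@(np.array([.48,.34,.2])-tp))
```

```text
(array([-0.3926, -0.1367,  0.031 ]), array([-1.000e-03, -1.000e-04, -2.118e-01]))
[-0.35508964 -0.2161928   0.03089527]
```

```bash
python3 nudge.py '[[0.085, 0, 0, 0, 0, 0, -0.106], [0.085, 0, 0, 0, 0, 0, -0.106], [0.085, -0.048, -0.03, 0.004, 0, 0, 0], [0.085, -0.048, -0.03, 0.004, 0, 0, 0], [0.085, -0.048, -0.03, 0.004, 0, 0, 0], [0.085, -0.048, -0.03, 0.004, 0, 0, 0], [0.085, -0.048, -0.03, 0.004, 0, 0, 0], [0.085, -0.048, -0.03, 0.004, 0, 0, 0]]'
python3 nudge.py '[[0.085, -0.034, -0.018, 0.004, 0, 0, 0], [0.085, -0.034, -0.018, 0.003, 0, 0, 0], [0.085, 0, 0, 0, 0, 0, 0], [0.085, 0, 0, 0, 0, 0, 0]]'
python3 - <<'E'
from h import *
tp,tr=tool(); print(tp,tr.as_quat())
I=bot.camera('wrist'); cv2.imwrite('pics/w1.png',I)
np.save('T1.npy',np.r_[tp,tr.as_quat()])
E
```

```text
time_s: 1.1
tcp_pos: [0.4148, 0.376, 0.207]
tcp_rot: [-0.0, 0.006, 1.0, -0.0]
force: [1.2, 0.8, -0.3]
opening: 0.085
finger_force: 0.0
time_s: 1.6
tcp_pos: [0.4804, 0.3408, 0.2001]
tcp_rot: [-0.0, 0.006, 1.0, -0.0]
force: [-0.6, 1.0, -0.0]
opening: 0.0851
finger_force: 0.0
[0.48040131 0.34080453 0.20008772] [ 5.70268611e-03  9.99983661e-01 -1.64046733e-05 -3.94937109e-04]
```

View pics/w1.png

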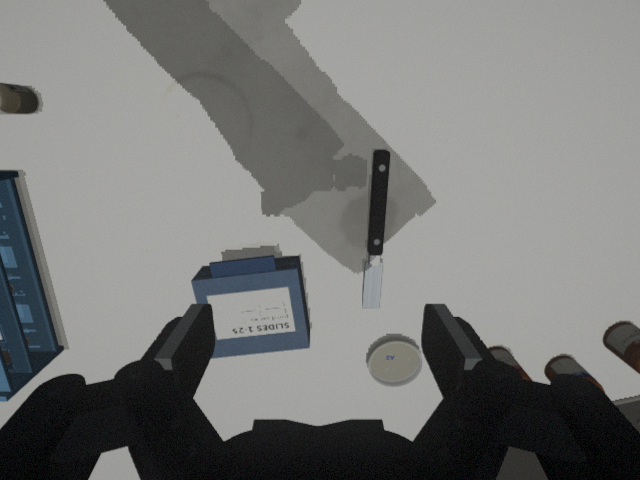

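The wrist view shows the handle from (381,150) to (376,254) and the blade tip at (372,308). The lid's top corners are near (193,278), (299,265), (309,348) and (213,357), with the lip at (242,266). I'll enlarge this area.

Run:
```python
import cv2
I=cv2.imread('pics/w1.png')[140:365,185:400]
cv2.imwrite('pics/w1c.png',cv2.resize(I,None,fx=2.6,fy=2.6,interpolation=cv2.INTER_CUBIC))
```

```text
(no output)
```

View pics/w1c.png

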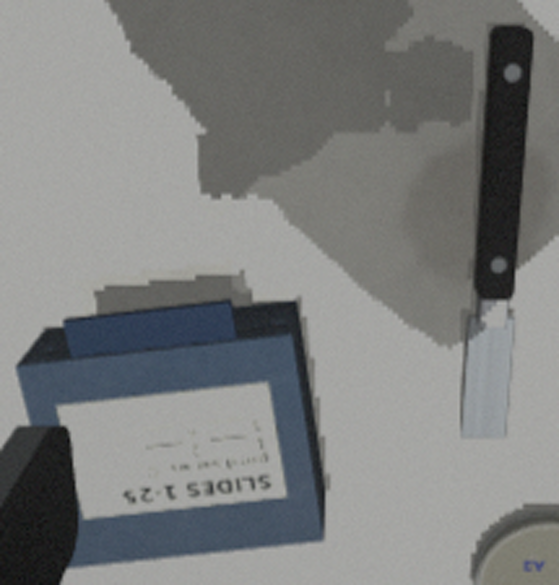

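Run:
```python
from h import *
np.set_printoptions(precision=4,suppress=True)
a=np.load('T1.npy');T=(a[:3],Ro.from_quat(a[3:]))
P={}
for k,u,v,z in [('hb',513,26,.014),('hf',496,298,.014),('tip',484.5,437,.00825),('fl',20,368,.035),('fr',293,336,.035),('br',324,540,.035),('l1',65,320,.033),('l2',232,302,.033)]:
    P[k]=px2w('wrist',185+u/2.6,140+v/2.6,z,T); print(k,P[k])
d=P['tip']-P['hb']; print('spat yaw',np.arctan2(d[1],d[0]),'len',np.linalg.norm(d), np.linalg.norm(P['hf']-P['hb']))
y=P['fr']-P['fl']; yb=np.arctan2(-y[0],y[1]); x=P['br']-P['fr']; l=P['l2']-P['l1']; print('box',yb,np.arctan2(x[1],x[0]),np.arctan2(-l[0],l[1]),np.linalg.norm(y),np.linalg.norm(x),np.linalg.norm(l))
```

```text
hb [0.4266 0.3997 0.014 ]
hf [0.5253 0.3977 0.014 ]
tip [0.5864 0.3963 0.0082]
fl [0.542  0.2254 0.035 ]
fr [0.5307 0.3231 0.035 ]
br [0.6147 0.3325 0.035 ]
l1 [0.5246 0.2427 0.033 ]
l2 [0.5184 0.302  0.033 ]
spat yaw -0.021381855810387446 len 0.15999918929983095 0.09869812492627295
box 0.11454071997414941 0.11160768201924536 0.10292663748220933 0.09832557291715141 0.0845275275328821 0.059562714144326276
```

Run:
```python
from h import *
a=-0.021;R=np.array([[-np.cos(a),-np.sin(a),0],[-np.sin(a),np.cos(a),0],[0,0,-1]])
p=np.array([.4816,.3985,.0035]);print(togo(p,R),R.T@(p-tool()[0]))
```

```text
(array([-0.0009,  0.0574,  0.1967]), array([ 0.0001, -0.0006,  0.0103])) [-1.69620460e-04  5.74507069e-02  1.96731522e-01]
```

```bash
python3 nudge.py '[[0.085, 0, 0, 0, 0, 0, 0.01], [0.085, 0, 0.029, 0.03, 0, 0, 0], [0.085, 0, 0.0285, 0.03, 0, 0, 0], [0.085, 0, 0, 0.05, 0, 0, 0], [0.085, 0, 0, 0.045, 0, 0, 0], [0.085, 0, 0, 0.03, 0, 0, 0], [0.085, 0, 0, 0.0117, 0, 0, 0], [0.085, 0, 0, 0, 0, 0, 0]]'
python3 nudge.py '[[0, 0, 0, 0, 0, 0, 0], [0, 0, 0, 0, 0, 0, 0], [0, 0, 0, 0, 0, 0, 0], [0, 0, 0, 0, 0, 0, 0], [0, 0, 0, 0, 0, 0, 0], [0, 0, 0, 0, 0, 0, 0], [0, 0, 0, 0, 0, 0, 0], [0, 0, 0, 0, 0, 0, 0]]'
```

```text
time_s: 2.65
tcp_pos: [0.4821, 0.3982, 0.0038]
tcp_rot: [-0.0, 0.011, 1.0, -0.0]
force: [-0.7, -0.3, 0.2]
opening: 0.0848
finger_force: 0.0
time_s: 3.65
tcp_pos: [0.4824, 0.398, 0.004]
tcp_rot: [0.0, 0.011, 1.0, 0.0]
force: [-1.9, -1.8, 6.7]
opening: 0.0123
finger_force: 59.4
```

```bash
python3 nudge.py '[[0, 0, 0, -0.03, 0, 0, 0], [0, 0, 0, -0.045, 0, 0, 0], [0, 0, 0, 0, 0, 0, -0.0665], [0, 0, 0, 0, 0, 0, -0.0665], [0, 0, 0, 0, 0, 0, 0]]'
python3 - <<'E'
from h import *
a=.112;u=np.array([np.cos(a),np.sin(a),0])
p=np.array([.579,.279,0])-(.075+.104)*u; p[2]=.08
R=np.array([[-np.cos(a),-np.sin(a),0],[-np.sin(a),np.cos(a),0],[0,0,-1]])
print(p,togo(p,R))
E
```

```text
time_s: 4.28
tcp_pos: [0.4823, 0.3978, 0.0786]
tcp_rot: [-0.0, -0.055, 0.998, -0.0]
force: [-0.2, -0.2, 0.1]
opening: 0.0116
finger_force: 58.8
[0.40112151 0.25899389 0.08      ] (array([ 0.096 , -0.129 , -0.0014]), array([-0.    , -0.0002, -0.0013]))
```

```bash
python3 nudge.py '[[0, 0.03, -0.04, 0, 0, 0, 0], [0, 0.033, -0.043, 0, 0, 0, 0], [0, 0.033, -0.046, 0, 0, 0, 0], [0, 0, 0, 0.03, 0, 0, 0], [0, 0, 0, 0.02, 0, 0, 0], [0, 0, 0, 0, 0, 0, 0]]'
python3 - <<'E'
from h import *
tp,tr=tool(); print(tp,tr.as_quat())
I=bot.camera('wrist'); np.save('T2.npy',np.r_[tp,tr.as_quat()])
S=bot.camera('side')
J=cv2.resize(I[170:400,200:430],None,fx=1.7,fy=1.7,interpolation=cv2.INTER_CUBIC)
K=cv2.resize(S[185:255,245:360],None,fx=3.4,fy=3.4,interpolation=cv2.INTER_CUBIC)
H=max(J.shape[0],K.shape[0]);pad=lambda A:cv2.copyMakeBorder(A,0,H-A.shape[0],0,0,0)
cv2.imwrite('pics/w2.png',np.hstack([pad(J),pad(K)]))
E
```

```text
time_s: 5.03
tcp_pos: [0.4008, 0.2588, 0.0278]
tcp_rot: [-0.001, -0.055, 0.998, -0.001]
force: [0.1, 0.5, 0.3]
opening: 0.012
finger_force: 58.8
[0.40075786 0.25882936 0.0278267 ] [-5.49434341e-02  9.98489035e-01 -6.25332762e-04 -6.89391605e-04]
```

View pics/w2.png

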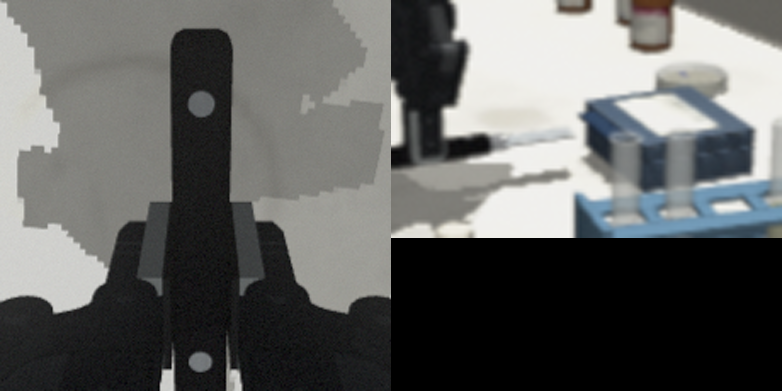

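The spatula sits straight in the fingers. In the side view the blade tip is at about (298.5,224) and the lip's near end at about (302,219). I'll check both against the predictions.

Run:
```python
from h import *
a=.112;u=np.array([np.cos(a),np.sin(a),0]);v=np.array([-u[1],u[0],0])
B=np.array([.579,.279,0]);Z=np.array([0,0,1])
t=np.array([.4008,.2588,.0308])
for d in(-.009,0,.009): print('tip',w2px('side',t+.104*u+d*v))
print('hback',w2px('side',t-.055*u))
for x,y,z in[(-.057,-.03,.033),(-.057,-.03,.030),(-.043,-.05,.035),(-.043,-.05,0),(.043,-.05,.035),(-.043,.05,.035)]: print(x,y,z,w2px('side',B+x*u+y*v+z*Z))
f=lambda x,y:(245+(x-391)/3.4,185+y/3.4)
print('seen tip',f(573,133),'lip corner',f(581,114),'nearfront corner top',f(623,133),'backnear',f(751,128),'far',f(588,100))
```

```text
tip [297.817545  224.8728131]
tip [296.30247922 223.62774128]
tip [294.80861937 222.40009636]
hback [229.97857108 233.60386903]
-0.057 -0.03 0.033 [308.68227989 225.80771327]
-0.057 -0.03 0.03 [308.67191291 227.01994917]
-0.043 -0.05 0.035 [317.90047389 226.99086025]
-0.043 -0.05 0 [317.66018609 241.1087235 ]
0.043 -0.05 0.035 [350.69600623 221.83995632]
-0.043 0.05 0.035 [300.37369418 213.6601359 ]
seen tip (298.52941176470586, 224.11764705882354) lip corner (300.88235294117646, 218.52941176470588) nearfront corner top (313.2352941176471, 224.11764705882354) backnear (350.88235294117646, 222.64705882352942) far (302.94117647058823, 214.41176470588235)
```

The predictions agree within about 1 px. Next I'll lower the blade, slide it under the lip, and compute the arc.

```bash
python3 nudge.py '[[0, 0, 0, 0.007, 0, 0, 0], [0, 0, 0, 0, 0, 0, 0], [0, -0.009, 0, 0, 0, 0, 0], [0, -0.009, 0, 0, 0, 0, 0], [0, -0.008, 0, 0, 0, 0, 0], [0, 0, 0, 0, 0, 0, 0]]'
python3 - <<'E'
from h import *
th=np.r_[0:1.93:.08]; 
o=np.array([-.094,.0055]); P=np.array([[o[0]*np.cos(t)+o[1]*np.sin(t),-o[0]*np.sin(t)+o[1]*np.cos(t)] for t in th])
for t,d in zip(th[1:],np.diff(P,axis=0)): print(round(t,2),(-d*1000).round(1))
o=bot.observe(); print(o['tcp_pos'])
E
```

```text
time_s: 5.88
tcp_pos: [0.4276, 0.2618, 0.0216]
tcp_rot: [0.0, -0.055, 0.998, 0.0]
force: [-0.9, 0.2, -1.4]
opening: 0.012
finger_force: 58.8
0.08 [-0.7 -7.5]
0.16 [-1.3 -7.4]
0.24 [-1.9 -7.3]
0.32 [-2.5 -7.1]
0.4 [-3.1 -6.9]
0.48 [-3.6 -6.6]
0.56 [-4.1 -6.3]
0.64 [-4.6 -6. ]
0.72 [-5.1 -5.6]
0.8 [-5.5 -5.1]
0.88 [-5.9 -4.7]
0.96 [-6.2 -4.2]
1.04 [-6.6 -3.7]
1.12 [-6.8 -3.2]
1.2 [-7.1 -2.6]
1.28 [-7.3 -2. ]
1.36 [-7.4 -1.4]
1.44 [-7.5 -0.8]
1.52 [-7.5 -0.2]
1.6 [-7.5  0.4]
1.68 [-7.5  1. ]
1.76 [-7.4  1.6]
1.84 [-7.2  2.1]
1.92 [-7.   2.7]
[0.42764296 0.26181717 0.02157066]
```

```bash
python3 nudge.py '[[0, 0, 0, -0.004, 0, 0, 0], [0, -0.0007, 0, -0.0075, 0, 0, 0], [0, -0.0013, 0, -0.0074, 0, 0, 0], [0, -0.0019, 0, -0.0073, 0, 0, 0], [0, -0.0025, 0, -0.0071, 0, 0, 0], [0, -0.0031, 0, -0.0069, 0, 0, 0]]'
python3 nudge.py '[[0, -0.0036, 0, -0.0066, 0, 0, 0], [0, -0.0041, 0, -0.0063, 0, 0, 0], [0, -0.0046, 0, -0.006, 0, 0, 0]]'
python3 - <<'E'
from h import *
S=bot.camera('side');print(bot.observe()['torque'])
cv2.imwrite('pics/s3.png',cv2.resize(S[150:260,220:370],None,fx=4,fy=4,interpolation=cv2.INTER_CUBIC))
E
```

```text
time_s: 6.62
tcp_pos: [0.4367, 0.2631, 0.0623]
tcp_rot: [0.0, -0.056, 0.998, -0.0]
force: [-0.0, 0.0, -1.1]
opening: 0.0118
finger_force: 58.7
time_s: 7.0
tcp_pos: [0.449, 0.2644, 0.0811]
tcp_rot: [-0.0, -0.056, 0.998, -0.0]
force: [-0.3, 0.0, -2.9]
opening: 0.0125
finger_force: 58.7
[-0.06046924  0.00618721 -0.0245899 ]
```

View pics/s3.png

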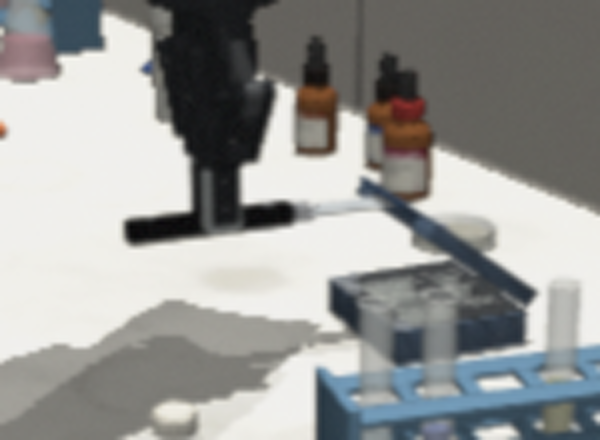

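The side view shows the lid raised to about 0.65 rad, with the blade tip under the lip at crop (380,203). I'll continue along the arc.

```bash
python3 nudge.py '[[0, -0.0051, 0, -0.0056, 0, 0, 0], [0, -0.0055, 0, -0.0051, 0, 0, 0], [0, -0.0059, 0, -0.0047, 0, 0, 0], [0, -0.0062, 0, -0.0042, 0, 0, 0], [0, -0.0066, 0, -0.0037, 0, 0, 0], [0, -0.0068, 0, -0.0032, 0, 0, 0], [0, -0.0071, 0, -0.0026, 0, 0, 0], [0, -0.0073, 0, -0.002, 0, 0, 0]]'
python3 nudge.py '[[0, -0.0074, 0, -0.0014, 0, 0, 0], [0, -0.0075, 0, -0.0008, 0, 0, 0], [0, -0.0075, 0, -0.0002, 0, 0, 0], [0, -0.0075, 0, 0.0004, 0, 0, 0], [0, -0.0075, 0, 0.001, 0, 0, 0], [0, -0.0074, 0, 0.0016, 0, 0, 0], [0, -0.006, 0, 0.0015, 0, 0, 0], [0, 0, 0, 0, 0, 0, 0]]'
python3 - <<'E'
from h import *
S=bot.camera('side')
cv2.imwrite('pics/s4.png',cv2.resize(S[150:260,220:370],None,fx=4,fy=4,interpolation=cv2.INTER_CUBIC))
E
```

```text
time_s: 8.05
tcp_pos: [0.4993, 0.27, 0.1119]
tcp_rot: [-0.0, -0.056, 0.998, -0.0]
force: [-0.4, -0.2, -1.5]
opening: 0.0122
finger_force: 58.8
time_s: 9.05
tcp_pos: [0.5496, 0.2755, 0.1094]
tcp_rot: [-0.0, -0.055, 0.998, -0.0]
force: [-0.7, 0.1, -0.4]
opening: 0.0121
finger_force: 58.8
```

View pics/s4.png

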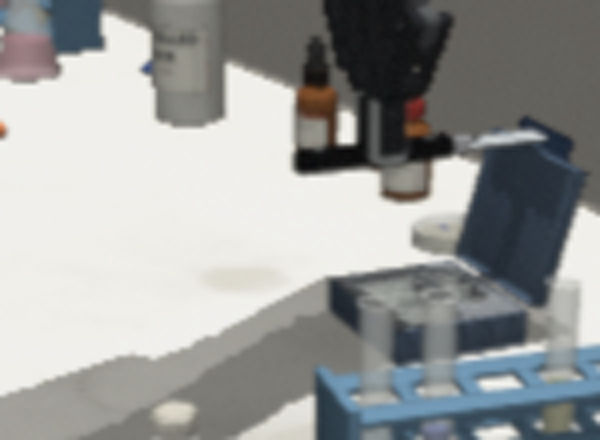

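The lid now leans back past upright, with the blade tip at its top edge at crop (545,137). I'll give it a small final push, then retreat.

```bash
python3 nudge.py '[[0, -0.004, 0, 0.001, 0, 0, 0], [0, -0.002, 0, 0.001, 0, 0, 0], [0, 0, 0, 0, 0, 0, 0], [0, 0.01, 0, 0, 0, 0, 0], [0, 0.04, 0, 0, 0, 0, 0], [0, 0.04, 0, 0, 0, 0, 0], [0, 0.04, 0, 0, 0, 0, 0], [0, 0, 0, 0, 0, 0, 0]]'
python3 nudge.py '[[0, 0, 0.045, 0, 0, 0, 0], [0, 0, 0.045, 0, 0, 0, 0], [0, 0, 0.04, 0.02, 0, 0, 0], [0, 0, 0, 0.04, 0, 0, 0], [0, 0, 0, 0.03, 0, 0, 0], [0, 0, 0, 0, 0, 0, 0]]'
python3 - <<'E'
from h import *
S=bot.camera('side')
cv2.imwrite('pics/s5.png',cv2.resize(S[150:260,180:370],None,fx=4,fy=4,interpolation=cv2.INTER_CUBIC))
E
```

```text
time_s: 10.1
tcp_pos: [0.4241, 0.262, 0.1081]
tcp_rot: [-0.0, -0.057, 0.998, -0.0]
force: [1.0, 0.0, -0.5]
opening: 0.0122
finger_force: 58.8
time_s: 10.85
tcp_pos: [0.4115, 0.3905, 0.0162]
tcp_rot: [-0.001, -0.056, 0.998, -0.001]
force: [0.0, -0.3, 0.1]
opening: 0.0122
finger_force: 58.9
```

View pics/s5.png

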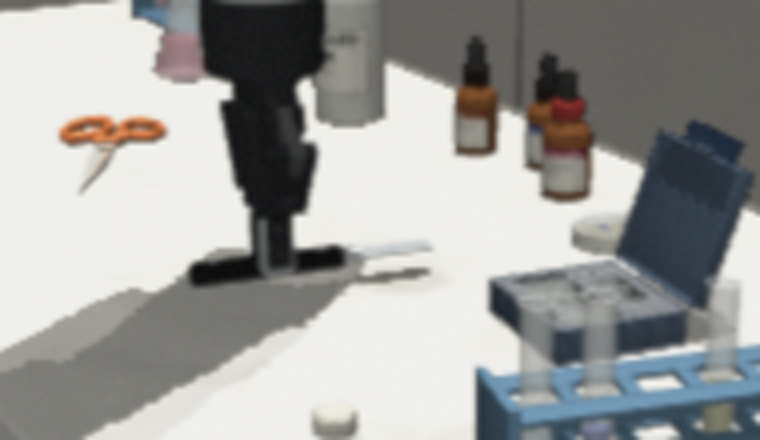

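The lid stays leaning open on its own, and the spatula hovers just above the table. I'll lower it and let go.

```bash
python3 nudge.py '[[0, 0, 0, 0.008, 0, 0, 0], [0, 0, 0, 0.004, 0, 0, 0], [0, 0, 0, 0, 0, 0, 0], [0.085, 0, 0, 0, 0, 0, 0], [0.085, 0, 0, 0, 0, 0, 0], [0.085, 0, 0, 0, 0, 0, 0], [0.085, 0, 0, 0, 0, 0, 0], [0.085, 0, 0, 0, 0, 0, 0]]'
python3 nudge.py '[[0.085, 0, 0, -0.02, 0, 0, 0], [0.085, 0, 0, -0.05, 0, 0, 0], [0.085, 0, 0, -0.06, 0, 0, 0], [0.085, 0, 0, -0.06, 0, 0, 0], [0.085, 0, 0, -0.06, 0, 0, 0], [0.085, 0, 0, 0, 0, 0, 0]]'
python3 - <<'E'
from h import *
# slides coarse: centre, yaw from top corners
P=[px2w('top',u,v,.011) for u,v in[(440,291),(480,287),(482,300),(441,304)]]
c=np.mean(P,axis=0); d=(P[0]+P[3])/2-(P[1]+P[2])/2; print(c,'yaw of length vs y',np.arctan2(-d[0],d[1]))
tp,tr=tool();print(tp,bot.observe()['q'])
# tool pose: y (closing) along slide x.
E
```

```text
time_s: 11.9
tcp_pos: [0.4117, 0.391, 0.0057]
tcp_rot: [-0.0, -0.056, 0.998, -0.0]
force: [0.6, 0.6, 0.4]
opening: 0.0852
finger_force: 0.0
time_s: 12.65
tcp_pos: [0.4123, 0.3918, 0.261]
tcp_rot: [0.003, -0.056, 0.998, 0.003]
force: [0.7, 0.7, -1.8]
opening: 0.0852
finger_force: 0.0
[ 0.44233864 -0.14404127  0.011     ] yaw of length vs y 0.0862206294848623
[0.41233699 0.39181688 0.2610134 ] [-0.7121356   0.66468597 -0.20407635  1.46564846  0.14797174  1.01890561
  0.73122086]
```

The spatula is released. Next I'll go over the slides and turn the tool by +90°, which keeps the camera on the box side, away from the microscope.

```bash
python3 nudge.py '[[0.085, 0.004, -0.04, 0, 0, 0, 0], [0.085, 0.004, -0.055, 0, 0, 0, 0], [0.085, 0.004, -0.055, 0, 0, 0, 0], [0.085, 0.004, -0.055, 0, 0, 0, 0], [0.085, 0.004, -0.055, 0, 0, 0, 0], [0.085, 0.004, -0.055, 0, 0, 0, 0], [0.085, 0.003, -0.055, 0.01, 0, 0, 0], [0.085, 0.003, -0.055, 0.01, 0, 0, 0]]'
python3 nudge.py '[[0.085, 0, -0.055, 0.02, 0, 0, 0], [0.085, 0, -0.055, 0.02, 0, 0, 0], [0.085, 0, 0, 0, 0, 0, 0.175], [0.085, 0, 0, 0, 0, 0, 0.175], [0.085, 0, 0, 0, 0, 0, 0.175], [0.085, 0, 0, 0, 0, 0, 0.175], [0.085, 0, 0, 0, 0, 0, 0.175], [0.085, 0, 0, 0, 0, 0, 0.175]]'
python3 nudge.py '[[0.085, 0, 0, 0, 0, 0, 0.175], [0.085, 0, 0, 0, 0, 0, 0.175], [0.085, 0, 0, 0, 0, 0, 0.17], [0.085, 0, 0, 0, 0, 0, 0]]'
python3 - <<'E'
from h import *
tp,tr=tool(); print(tp,tr.as_matrix().round(3),bot.observe()['q'])
I=bot.camera('wrist'); np.save('T6.npy',np.r_[tp,tr.as_quat()])
cv2.imwrite('pics/w6.png',I)
E
```

```text
time_s: 13.65
tcp_pos: [0.4286, -0.0364, 0.236]
tcp_rot: [0.0, -0.056, 0.998, -0.0]
force: [1.8, 0.0, 0.4]
opening: 0.0851
finger_force: 0.0
time_s: 14.65
tcp_pos: [0.4409, -0.1438, 0.1962]
tcp_rot: [-0.0, 0.455, 0.891, 0.0]
force: [-0.4, -0.7, -1.2]
opening: 0.0852
finger_force: 0.0
time_s: 15.15
tcp_pos: [0.441, -0.1436, 0.196]
tcp_rot: [-0.0, 0.666, 0.746, -0.0]
force: [-0.6, 0.1, -0.5]
opening: 0.0848
finger_force: 0.0
[ 0.44104524 -0.14363201  0.19600465] [[-0.113  0.994 -0.   ]
 [ 0.994  0.113  0.   ]
 [ 0.    -0.    -1.   ]] [ 0.11094569  0.61711686  0.23240453  1.92765615 -0.23064722  0.62241574
  0.60333984]
```

View pics/w6.png

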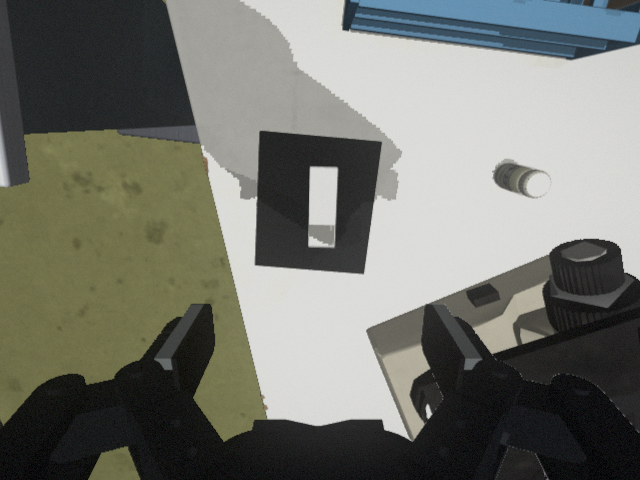

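The slides are at (309,167), (338,167), (335,248) and (307,247), on the mat and clear of the microscope.

Run:
```python
from h import *
a=np.load('T6.npy');T=(a[:3],Ro.from_quat(a[3:]))
I=cv2.cvtColor(cv2.imread('pics/w6.png'),cv2.COLOR_BGR2GRAY)
m=np.zeros_like(I); m[155:258,292:352]=(I[155:258,292:352]>75)
n,l,s,_=cv2.connectedComponentsWithStats(m); k=1+np.argmax(s[1:,4]); ys,xs=np.where(l==k)
r=cv2.minAreaRect(np.c_[xs,ys].astype(np.float32)); b=cv2.boxPoints(r); print(s[k],b.round(1).tolist())
for Q in (b,np.array([(309,166.5),(338.5,166.5),(335.5,248),(307,247.5)])):
    P=np.array([px2w('wrist',u,v,.011,T) for u,v in Q]); e=np.diff(np.r_[P,P[:1]],axis=0)
    print(P.mean(0).round(4),np.linalg.norm(e,axis=1).round(4),[round(float(np.arctan2(x[1],x[0])),3) for x in e])
M=np.array([px2w('wrist',u,v,.003,T) for u,v in [(260,131),(382,142),(363,273),(255,264)]]);print(M.round(4),M.mean(0))
```

```text
[ 308  166   31   83 2329] [[307.3999938964844, 247.5], [309.1000061035156, 165.5], [338.1000061035156, 166.0], [336.3999938964844, 248.10000610351562]]
[ 0.4438 -0.1419  0.011 ] [0.0777 0.0259 0.0778 0.0278] [1.656, 0.093, -1.461, -3.049]
[ 0.4436 -0.1422  0.011 ] [0.0263 0.0773 0.0273 0.0768] [0.114, -1.477, -3.046, 1.652]
[[ 0.3805 -0.0803  0.003 ]
 [ 0.4897 -0.0774  0.003 ]
 [ 0.4921 -0.2054  0.003 ]
 [ 0.3838 -0.208   0.003 ]] [ 0.43650549 -0.14276948  0.003     ]
```

```bash
python3 nudge.py '[[0.085, 0, 0, 0, 0, 0, 0.018], [0.085, 0, 0, 0, 0, 0, 0]]'
python3 - <<'E'
from h import *
print(togo([.4437,-.142,.0045]))
E
```

```text
time_s: 15.45
tcp_pos: [0.4412, -0.144, 0.1958]
tcp_rot: [-0.0, 0.673, 0.74, 0.0]
force: [-0.4, 0.8, -0.4]
opening: 0.0851
finger_force: 0.0
(array([0.0018, 0.0027, 0.1913]), array([0., 0., 0.]))
```

```bash
python3 nudge.py '[[0.085, 0.0018, 0.0027, 0.03, 0, 0, 0], [0.085, 0, 0, 0.05, 0, 0, 0], [0.085, 0, 0, 0.05, 0, 0, 0], [0.085, 0, 0, 0.04, 0, 0, 0], [0.085, 0, 0, 0.02, 0, 0, 0], [0.085, 0, 0, 0.0013, 0, 0, 0], [0.085, 0, 0, 0, 0, 0, 0]]'
python3 nudge.py '[[0, 0, 0, 0, 0, 0, 0], [0, 0, 0, 0, 0, 0, 0], [0, 0, 0, 0, 0, 0, 0], [0, 0, 0, 0, 0, 0, 0], [0, 0, 0, 0, 0, 0, 0], [0, 0, 0, 0, 0, 0, 0], [0, 0, 0, 0, 0, 0, 0], [0, 0, 0, 0, 0, 0, 0]]'
```

```text
time_s: 16.32
tcp_pos: [0.444, -0.142, 0.0051]
tcp_rot: [0.0, 0.673, 0.74, 0.0]
force: [0.7, 0.1, 0.6]
opening: 0.085
finger_force: 0.0
time_s: 17.32
tcp_pos: [0.4439, -0.142, 0.0049]
tcp_rot: [0.0, 0.673, 0.74, 0.0]
force: [-0.7, 0.9, 12.4]
opening: 0.0234
finger_force: 58.4
```

```bash
python3 nudge.py '[[0, 0, 0, -0.01, 0, 0, 0], [0, 0, 0, -0.025, 0, 0, 0], [0, 0, 0, -0.04, 0, 0, 0], [0, 0, 0, -0.05, 0, 0, 0], [0, 0, 0, -0.05, 0, 0, 0], [0, 0, 0, -0.02, 0, 0, 0], [0, 0, 0, 0, 0, 0, -0.017], [0, 0, 0, 0, 0, 0, 0]]'
python3 - <<'E'
from h import *
print(togo([.566,.2775,.2]))
E
```

```text
time_s: 18.32
tcp_pos: [0.4435, -0.1418, 0.1989]
tcp_rot: [-0.0, 0.667, 0.745, -0.0]
force: [0.6, -0.6, -1.1]
opening: 0.0234
finger_force: 59.5
(array([ 0.403 ,  0.1684, -0.0011]), array([0., 0., 0.]))
```

```bash
python3 nudge.py '[[0, 0.02, 0.008, 0, 0, 0, 0], [0, 0.035, 0.0146, 0, 0, 0, 0], [0, 0.035, 0.0146, 0, 0, 0, 0], [0, 0.035, 0.0146, 0, 0, 0, 0], [0, 0.035, 0.0146, 0, 0, 0, 0], [0, 0.035, 0.0146, 0, 0, 0, 0], [0, 0.035, 0.0146, 0, 0, 0, 0], [0, 0.035, 0.0146, 0, 0, 0, 0]]'
python3 nudge.py '[[0, 0.035, 0.0146, 0, 0, 0, 0], [0, 0.035, 0.0146, 0, 0, 0, 0], [0, 0.035, 0.0146, 0, 0, 0, 0], [0, 0.033, 0.014, 0, 0, 0, 0], [0, 0, 0, 0.05, 0, 0, 0], [0, 0, 0, 0.03, 0, 0, 0], [0, 0, 0, 0, 0, 0, 0], [0, 0, 0, 0, 0, 0, 0]]'
python3 - <<'E'
from h import *
tp,tr=tool(); print(tp,tr.as_matrix().round(3)); np.save('T7.npy',np.r_[tp,tr.as_quat()])
W=bot.camera('wrist');S=bot.camera('side');T=bot.camera('top')
for n,I in zip('WST',(W,S,T)): cv2.imwrite(f'pics/{n}7.png',I)
W=cv2.resize(W[100:400,130:530],(800,600)); S=cv2.resize(S[150:250,250:370],(240,200)) 
cv2.imwrite('pics/w7.png',W); print(w2px('side',tp),w2px('top',tp),w2px('wrist',[.566,.2775,.022],(tp,tr)))
E
```

```text
time_s: 19.32
tcp_pos: [0.5238, 0.1347, 0.1982]
tcp_rot: [-0.0, 0.667, 0.745, -0.001]
force: [-0.1, -0.8, 0.4]
opening: 0.0232
finger_force: 59.5
time_s: 20.32
tcp_pos: [0.5665, 0.2771, 0.1202]
tcp_rot: [0.0, 0.667, 0.745, 0.0]
force: [0.1, 0.7, -0.7]
opening: 0.0233
finger_force: 59.5
[0.5665186  0.27710574 0.12017356] [[-0.11   0.994  0.001]
 [ 0.994  0.11   0.   ]
 [ 0.     0.001 -1.   ]]
[321.03518753 184.02867768] [230.91745056 224.48500818] [319.20168838 238.87364137]
```

View pics/w7.png

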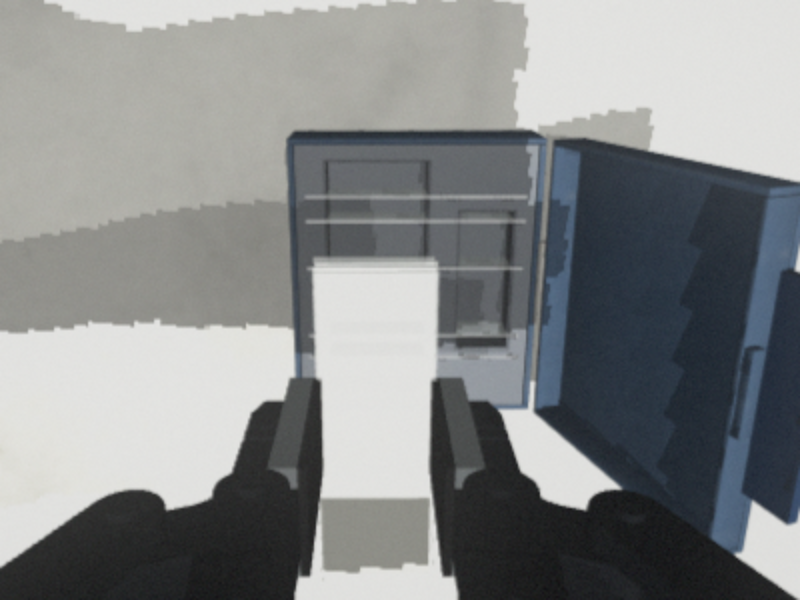

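The slides are held with corners at crop (313,258), (438,260), (430,570) and (322,570). The pocket's far corners are at (325,160) and (430,161), and the box rim corners at (289,140), (545,140) and (528,408). I'll turn these into positions.

Run:
```python
from h import *
np.set_printoptions(precision=4,suppress=True)
a=np.load('T7.npy');T=(a[:3],Ro.from_quat(a[3:]))
g=lambda u,v,z:px2w('wrist',130+u/2,100+v/2,z,T)
P=np.array([g(*q,.1263) for q in[(313,260),(438,260),(430,570),(322,570)]]); e=np.diff(np.r_[P,P[:1]],axis=0)
print('slides',P.mean(0),np.linalg.norm(e,axis=1),np.arctan2(e[:,1],e[:,0]), 'rel tcp',P.mean(0)-a[:3])
aa=.112;u=np.array([np.cos(aa),np.sin(aa),0]);v=np.array([-u[1],u[0],0])
p1,p2=g(325,161,.022),g(430,161,.022); print('pocket far',p1,p2,np.linalg.norm(p2-p1),np.arctan2(*(p2-p1)[1::-1]),'centre',(p1+p2)/2-.042*v)
r1,r2,r3,r4=g(289,139,.022),g(545,139,.022),g(528,408,.022),g(298,378,.022)
print('rim',r1,r2,r3,np.linalg.norm(r2-r1),np.linalg.norm(r3-r2),np.arctan2(*(r2-r1)[1::-1]),np.arctan2(*(r2-r3)[1::-1])-np.pi/2,np.arctan2(*(r1-r4)[1::-1])-np.pi/2,'boxc',(r1+r3)/2,'pocket',(r1+r3)/2-.013*u)
```

```text
slides [0.565  0.2789 0.1263] [0.0245 0.0738 0.0246 0.0738] [ 0.1111 -1.458  -3.03    1.6829] rel tcp [-0.0016  0.0018  0.0061]
pocket far [0.5438 0.3161 0.022 ] [0.5784 0.32   0.022 ] 0.03483639375542693 0.11099117935825127 centre [0.5658 0.2763 0.022 ]
rim [0.5314 0.322  0.022 ] [0.615  0.3313 0.022 ] [0.6268 0.2331 0.022 ] 0.08413902500874215 0.09893881188178173 0.11096502490704761 0.11919301689022466 0.11209844884167874 boxc [0.5791 0.2775 0.022 ] pocket [0.5662 0.2761 0.022 ]
```

```bash
python3 nudge.py '[[0, -0.0016, 0.0008, 0.02, 0, 0, 0], [0, 0, 0, 0.025, 0, 0, 0], [0, 0, 0, 0.02, 0, 0, 0], [0, 0, 0, 0.01, 0, 0, 0], [0, 0, 0, 0.004, 0, 0, 0], [0, 0, 0, 0, 0, 0, 0], [0, 0, 0, 0, 0, 0, 0]]'
python3 - <<'E'
from h import *
tp,tr=tool(); print(tp, tr.as_matrix().round(3))
I=cv2.cvtColor(bot.camera('wrist'),cv2.COLOR_BGR2GRAY); J=cv2.cvtColor(cv2.imread('pics/W7.png'),cv2.COLOR_BGR2GRAY)
# slides must sit at the same pixels as before in the wrist view (no slip)
t=J[215:270,280:355]; r=cv2.matchTemplate(I[205:280,270:365],t,cv2.TM_CCOEFF_NORMED); print(cv2.minMaxLoc(r))
S=bot.camera('side'); cv2.imwrite('pics/S8.png',S)
c=[w2px('side',tp+tr.apply([x,y,0])+[0,0,z]) for x in(-.038,.038) for y in(-.013,.013) for z in(-.002,.006)]; print(np.round(c,1).tolist())
h=cv2.cvtColor(S,cv2.COLOR_BGR2HSV); print(h[205:240:2,312:352:4,2])
E
```

```text
time_s: 21.35
tcp_pos: [0.5674, 0.2758, 0.041]
tcp_rot: [0.0, 0.667, 0.745, 0.0]
force: [-0.4, 0.0, -0.1]
opening: 0.0234
finger_force: 59.5
[0.56735028 0.27580667 0.04099663] [[-0.111  0.994  0.001]
 [ 0.994  0.111  0.   ]
 [ 0.     0.001 -1.   ]]
(0.33798927068710327, 0.9749760627746582, (20, 20), (10, 10))
[[323.0, 222.8], [323.1, 219.6], [333.0, 221.3], [333.1, 218.1], [309.4, 212.9], [309.4, 209.8], [318.9, 211.5], [319.0, 208.5]]
[[ 42  72 237 105  58 139 124  64  68  75]
 [ 34  76 237  74  58 127  89  65  70  74]
 [ 33  76 237  57  57 119  69  64  68  74]
 [ 33  76 237  81  59 101  65  64  67  72]
 [ 63  76 238 195  60 149  67  63  65  70]
 [208  79 237 233 125 152 137  68  65  70]
 [222  88 211 132 127 121 165  84  63  69]
 [ 87  87 181 161 224 202  91  90  76  67]
 [133 146 149 200 202 169 119  78  95  81]
 [135 155 155 137 117 128 112  74  90 112]
 [117 150 135 121 150 152 126 126 147 130]
 [133 138 140 143 157 143 145 152 146 139]
 [124 125 139 149 155 139 136 118  89  67]
 [126 123 126 125 140 127  72  69  73  64]
 [126 121  72  81 130 123  66  68  67  62]
 [130 121  72  73 131 123  63  62  66  75]
 [146 121  69  71 132 122  73  98 148 229]
 [155 140  65  74 141 135 215 206 194 182]]
```

```bash
python3 -c "
from plant import bot
print(bot.job_done())"
```

```text
the job is handed in; nothing more can be done
None
```

I handed the job in at about 21 s, without a verdict: the lid was levered open, the spatula laid flat and released, and the slides held level about 1.5 cm above the long pocket, centred to within about 2 mm by my measurements; I did not re-photograph the spatula after releasing it.

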